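Quick spin on the bench microcentrifuge

TASK

The centrifuge is loaded: give the tubes a quick spin, just by pushing and pressing with the closed fingertips. First push the open lid down until its latch catches and take the fingers off it, then switch the power on by pressing down the raised near half of the black rocker switch, and last press the round quick-spin key right down and keep it pressed: the program finishes while still holding that key. Leave the other keys alone, and do not ram, shift or pick up anything, neither the centrifuge nor the loose things round it.

Things in the scene. Friction and masses are not known exactly. Their poses are not given: they have to be found in the camera images.
- centrifuge: White microcentrifuge, 4 kg, loose on rubber feet; 220 wide, 265 deep, 126 high when shut. Origin under mid-width at bench level; own x to its back, y to its left as the robot sees it, z up. Panel in front (own x -150 to -62) slopes up to the back by 0.12 rad, its controls in a row at x -113: y +78 square stop key, +26 oblong start key, -26 round quick-spin key, -78 black rocker.
- lid (a joint): Lid angle, rad: 0 shut, grows as it opens (start 0.7 to 0.95). Grey lid with round clear window, 212 wide, 165 long, 20 thick; hinge line along own y of the centrifuge at x +100, z +107. A spring lifts it until the latch has caught: push it right down to its stop (about -0.015, 4 to 8 N at lid_press); latched it rests at about 0.005.
- lid_press (a point): Point on the lid's outer (upper) face to push on, 22 behind its front edge in mid-width: 135 from the hinge line along the lid and 19 off it along the normal. Axes turn with the lid: z outward normal, -x to its front edge. With the lid shut it is at x -35, z +126 of the centrifuge.
- rocker (a joint): Rocker switch angle in rad: 0 off (near half up), 0.30 on (near half down); over-centre spring, snaps over at 0.15 and stays; pressed 14 to 18 from its pivot it takes 2 to 5 N.
- rocker_near (a point): Middle of the top face of the rocker's near half, 14 from its pivot; the black rocker is 40 long (front to back) and 24 wide in a 3 high black frame. Off, this point stands about 10 above the panel; on, about 4 lower. Its z points straight up off the panel when off.
- pulse_key (a joint): Travel of the round quick-spin key in m: 0 up, 0.005 fully down (3.5 N); springs back.
- pulse_key_top (a point): Middle of the top of the round quick-spin key, diameter 22, standing 10 above the panel; z is normal to the panel, and the key moves against it.
- start_key (a joint): Travel of the oblong start key (36 by 20, to the left of the round key) in m, 0 up, 0.005 down. To be left alone.
- stop_key (a joint): Travel of the square stop key (20 by 20, leftmost) in m, 0 up, 0.005 down. To be left alone.
- vial_0: Small loose vial with a black cap, diameter 23, 51 high, in front of the centrifuge; origin under it.
- vial_1: Small loose brown vial with a white cap, diameter 27, 57 high, in front of the centrifuge; origin under it.
- conical_tube: Loose tube with a red cap, diameter 33, 122 high, standing beside the centrifuge; origin under it.
- marker_pen: Loose marker pen, 135 long, lying in front of the centrifuge; origin under its middle.
- weigh_boat_1: Loose white weighing boat, 66 by 66 by 12, to the left of the centrifuge; origin under it.
- dropper_bottle: Loose brown dropper bottle, diameter 33, 96 high, standing beside the centrifuge; origin under it.
- release_bar (a point): Middle of the top of the latch's grey release bar, 60 wide and 22 deep, between lid and keys in mid-width, 97 above the bench. It dips by itself as the lid snaps in; pressing it frees the lid, so leave it alone.

How it is judged:
By the outcome, as a careful person would: the job done as asked, in the order asked, and still so for the second after the job is handed in, while the arm keeps its last pose, push and grip.
It also fails if it takes over 51 s, if anything falls off the work surface, if the arm or the gripper's body presses on something with over 40 N, if the wrist force passes 120 N, or if a joint passes its speed limit or range.

ROBOT

A 7-joint arm with a two-finger parallel gripper is mounted at the origin on a cart in front of the work surface, level with it; the furniture and walls round the work are solid. World frame = base frame: x ahead of the robot, y to its left, z up, the work surface at z = 0. Lengths are in m, angles in rad, forces in N, time in s.
With the tool pointing down it reaches from about 0.4 to 0.85 m from the base axis. Payload 4.5 kg.
Tool frame: the origin (TCP) lies at the very end of the fingers, on their centre line; the grasp point (between the pads) lies 19 mm behind it; z points along the fingers, y is the line along which they close (so a half turn about z gives the same grasp; the last joint's range is limited). The gripper opens to 88 mm and grips with 3 to 60 N. Pads are 18 mm wide; open, the fingers measure 123 mm over their backs; the gripper's body (75 mm by 187 mm) begins 45 mm behind the grasp point.
Start: joints at [-1.097, 0.689, -0.195, 1.565, 0.157, 0.902, -0.215], TCP at [0.266, 0.566, 0.239] pointing down, gripper open.
Joint ranges: [-3.01, 3.01], [-0.46, 2.08], [-1.47, 1.51], [0.13, 2.56], [-1, 4.14], [0.04, 2.09], [-2.66, 2.66]. Speed limits (rad/s): [2.57, 2.57, 3.14, 3.14, 3.14, 3.14, 3.14].

INTERFACE

Orientations are given as a unit quaternion [x, y, z, w].
In Python, from plant import r gives the robot as it stands. The module is installed in compiled form; this text tells all that it offers.
- The arm moves only by the tool step_arm, never from a script. Its argument "increments" is a list of rows, each a list of 2 entries, a list of its own where there are three numbers: the shift along the world's x, y, z in cm, then the turn, a rotation vector about the world's x, y, z in degrees. A call has exactly 10 rows; each row shifts and turns the commanded pose from where the row before left it; what a row does not reach is not made up. A row lasts 1/10 s, in which the tool goes at most 50 mm and 8.59 degrees, less where a joint would pass 70% of its speed; a pose out of reach is approached as far as the arm can. A call is refused whole if a number of a shift passes 5 or a number of a turn 8.59, either way. A call with a gripper value outside its range is refused whole. "fingers" is the opening, from 0 (shut) to 1 (fully open), set as the call begins (left out, the last holds). The fingers move at their own pace and stop on an object; "grip_force" is the grip in N (left out, the last holds). Time passes only in rows, so rows that do not move let the fingers close, or fill a call up. It gives the time, the measured TCP pose, the force, the opening and the grip force at its end, in the units of the state.
- r.get_state(): the state, without advancing time (a new reading comes with each control period).
- r.snapshot(name): name is "side" or "top"; returns (picture, depth): 420x560x3 uint8, red, green, blue; 420x560 float32, m along the optical axis (not along the pixel's ray), 0 where there is no reading.
- r.calibration(name): a dict with "fov_y" (degrees; the focal length in pixels is half the picture's height over the tangent of half this angle, whatever the lens; pixels are square), "cx", "cy" (the principal point, pixels), "k1" (the pictures are not rectified: a ray, as slopes to the right and down, at radius r is drawn at 1 + k1 r^2 times it, then the intrinsics apply), "R" (3x3) and "t" (3): a world point X has camera coordinates R X + t. Camera axes: x right, y down, z forward; pixel columns grow to the right and rows downward; lengths in m; the calibration is good to about 2 mm. A picture is of the moment at which its call begins. calibration takes no time and is no camera call.
- r.finish_job(): hands the job in; it is judged then, once.
The state is a dict: "clock": time; "q": joint angles; "qd": joint speeds; "joint_torque": joint torques, N m; "tool_pos": TCP position; "eef_rot": TCP orientation; "contact_force": force on the tool from outside, world axes, zero at the start; "moment": the same for the moment, N m; "opening": opening from 0.0 (shut) to 1.0 (fully open); "finger_force": force on a finger pad.
Only numpy, scipy, OpenCV 4.12 (cv2) and the standard library are available. Lean on these libraries where they do the work, as an engineer would, in place of code of your own. Each camera call takes 0.05 s, during which the arm holds its last target. There are 200 camera calls.

## Working session

There is one attempt and no reset: what is moved stays moved. The work goes in short steps, Python scripts to look and compute and a tool call to move; the robot and the scene stay as the last step left them, time stands still between calls to the robot, and variables do not carry over. Pictures are saved under pics/ and viewed, at most 10 in all, crops included, and the job is handed in when it is done.

Besides the shell and the picture viewer there is one more tool, called after ">>>" by a JSON object that holds its "op" and its "data", one argument or row to a line. step_arm: Moves the arm, as the interface text tells. Its arguments: {"type":"object","properties":{"increments":{"type":"array","items":{"type":"array"}},"fingers":{"type":"number"},"grip_force":{"type":"number"}},"required":["increments"]}

```bash
mkdir -p pics
cat > h.py <<'E'
import numpy as np, cv2
from plant import r
def cam(n):
    c=r.calibration(n); f=210/np.tan(np.radians(c["fov_y"])/2)
    return c,f
def cloud(n,d):
    c,f=cam(n); v,u=np.mgrid[0:d.shape[0],0:d.shape[1]]
    K=np.array([[f,0,c["cx"]],[0,f,c["cy"]],[0,0,1.]])
    p=np.stack([u,v],-1).reshape(-1,1,2).astype(float)
    s=cv2.undistortPoints(p,K,np.array([c["k1"],0,0,0.])).reshape(d.shape+(2,))
    P=np.dstack([s*d[...,None],d]); 
    return (P-np.array(c["t"]))@np.array(c["R"])
E
python3 - <<'E'
from h import *
for n in("side","top"):
    im,d=r.snapshot(n); W=cloud(n,d); np.savez("c_"+n,im=im,W=W,d=d)
    cv2.imwrite(f"pics/{n}0.png",cv2.resize(im[...,::-1],(784,588)))
    c=r.calibration(n); print(n,c["fov_y"],-np.array(c["R"]).T@c["t"])
s=r.get_state();print(s["clock"],s["tool_pos"],s["eef_rot"])
E
```

```text
side 45.18707217954077 [ 0.50783476 -0.79968156  0.67160239]
top 49.33886657570765 [0.37431644 0.05027901 1.14518556]
0.1 [0.26589178 0.56499656 0.23800031] [ 2.18063260e-01  9.75934296e-01 -8.07465342e-04 -1.12876648e-04]
```

View pics/side0.png

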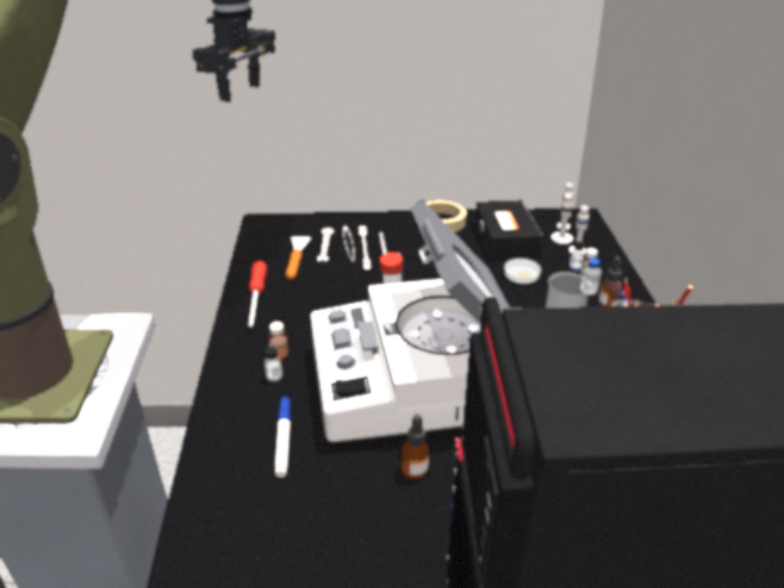

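View pics/top0.png

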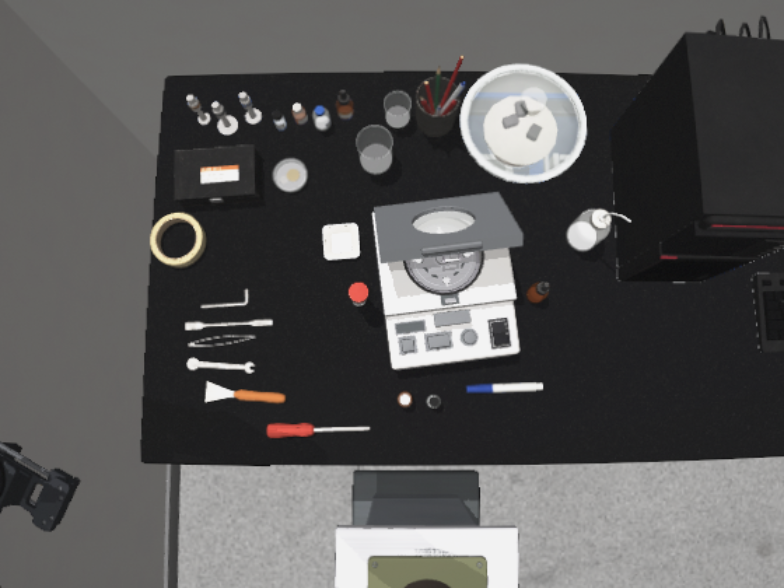

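The side view shows the lid open, with the keys at about (340,340) and the black rocker at (352,388). In the top view the stop key is at (407,345), start at (438,341), the round key at (470,337) and the rocker at (499,333). The lid's front edge runs from (378,258) to (522,243). Next I'll enlarge the panel and measure it.

Run:
```python
from h import *
z=np.load("c_top.npz"); im,W=z["im"],z["W"]
# crop cols 260-380 rows 130-270, x5
cr=im[130:270,255:385]; cv2.imwrite("pics/crop0.png",cv2.resize(cr[...,::-1],None,fx=4.2,fy=4.2,interpolation=cv2.INTER_CUBIC))
s=560/784
for n,p in dict(stop=(407,345),start=(438,341),pulse=(470,337),rock=(499,333),lidL=(380,254),lidR=(518,240),lidM=(450,245),v0=(405,399),v1=(433,401),pen=(505,387),red=(358,292),drop=(542,288)).items():
    u,v=int(p[0]*s),int(p[1]*s); print(n,np.round(np.median(W[v-1:v+2,u-1:u+2].reshape(-1,3),0),4))
```

```text
stop [0.4622 0.0364 0.0805]
start [ 0.4694 -0.015   0.0801]
pulse [ 0.4765 -0.0687  0.0825]
rock [ 0.4843 -0.1186  0.0781]
lidL [0.5826 0.0775 0.2349]
lidR [ 0.6043 -0.1258  0.2345]
lidM [ 0.5933 -0.024   0.242 ]
v0 [0.3721 0.0382 0.0577]
v1 [ 0.3699 -0.0093  0.0516]
pen [ 0.3942 -0.1366  0.0163]
red [0.5445 0.1166 0.1227]
drop [ 0.5595 -0.1927  0.085 ]
```

View pics/crop0.png

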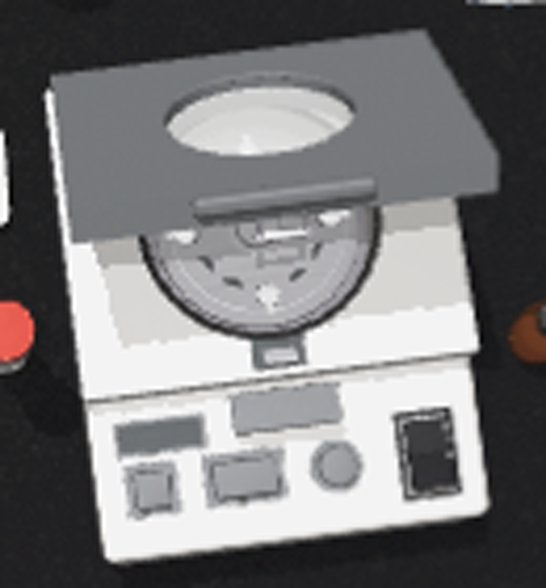

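The enlarged crop shows the stop key at (152,489), start at (245,475), the round key at (336,465), the rocker centre at (428,453), and the lid front edge at about (285,205). The key spacing measures 156 mm, matching the given sizes. Next I'll fit the pose and lid angle.

Run:
```python
from h import *
from scipy.ndimage import map_coordinates as mc
z=np.load("c_top.npz"); W=z["W"]
px=np.array([(152,489),(245,475),(336,465),(428,453)])/4.2+[255,130]-.38
P=np.array([[mc(W[...,k],[[v],[u]],order=1)[0] for k in range(3)] for u,v in px]); print(P.round(4))
own=np.array([[-.113,y] for y in(.078,.026,-.026,-.078)])
a=own-own.mean(0); b=P[:,:2]-P[:,:2].mean(0)
yaw=np.arctan2((a[:,0]*b[:,1]-a[:,1]*b[:,0]).sum(),(a*b).sum()); R=np.array([[np.cos(yaw),-np.sin(yaw)],[np.sin(yaw),np.cos(yaw)]])
o=P[:,:2].mean(0)-R@own.mean(0); print("yaw",yaw,"o",o)
L=W.copy(); L[...,:2]=(W[...,:2]-o)@R
np.savez("pose",o=o,yaw=yaw)
Q=L.reshape(-1,3)
# panel plane near x -150..-62
m=(abs(Q[:,1])<.11)&(Q[:,0]>-.15)&(Q[:,0]<-.065)&(Q[:,2]>.05)&(Q[:,2]<.075+.12*(Q[:,0]+.11)+.0)
A=np.c_[Q[m,0]+.113,np.ones(m.sum())]; print("panel slope,z@-113",np.linalg.lstsq(A,Q[m,2],rcond=None)[0],m.sum())
print("front/side extents",[np.percentile(Q[(Q[:,2]>.045)&(Q[:,2]<.095)&(abs(Q[:,1])<.125)&(Q[:,0]>-.17)&(Q[:,0]<-.06)][:,k],[.5,99.5]).round(4) for k in(0,1)])
# lid
m=(abs(Q[:,1])<.1)&(abs(Q[:,1])>.06)&(Q[:,2]>.15)&(Q[:,0]>-.05)&(Q[:,0]<.12)
A=np.c_[Q[m,0],np.ones(m.sum())]
for i in range(4):
    c=np.linalg.lstsq(A,Q[m][:,2],rcond=None)[0]; 
    rr=Q[m][:,2]-A@c; k=abs(rr)<2*np.std(rr)+1e-4; idx=np.where(m)[0][k]; m=np.zeros(len(Q),bool); m[idx]=1; A=np.c_[Q[m,0],np.ones(m.sum())]
ang=np.arctan(-c[0]); print("lid",ang,m.sum(),"off-hinge",(c[0]*.1+c[1]-.107)*np.cos(ang), Q[m].min(0),Q[m].max(0))
for t in np.arange(round(ang+.05,2),-.03,-.1).tolist()+[0,-.015]:
    x=.1-.135*np.cos(t)+.019*np.sin(t); zz=.107+.135*np.sin(t)+.019*np.cos(t); print(round(t,2),(R@[x,0]+o).round(4),round(zz,4))
for n,x,y in(("rock14",-.127,-.078),("rock17",-.130,-.078),("pulse",-.113,-.026)): print(n,(R@[x,y]+o).round(4))
```

```text
[[ 0.4621  0.0345  0.0812]
 [ 0.4701 -0.0171  0.0821]
 [ 0.4758 -0.0677  0.0822]
 [ 0.483  -0.1199  0.0781]]
yaw 0.13247045873621263 o [ 0.58477257 -0.02760042]
panel slope,z@-113 [0.13018984 0.0709423 ] 2469
front/side extents [array([-0.1501, -0.0613]), array([-0.1092,  0.1085])]
lid 0.8432650431845298 963 off-hinge 0.022315138067278625 [ 0.00909687 -0.09976734  0.15000175] [0.0914683  0.09999287 0.24270131]
0.89 [ 0.6143 -0.0237] 0.2239
0.79 [ 0.6031 -0.0252] 0.2163
0.69 [ 0.5927 -0.0265] 0.2076
0.59 [ 0.5832 -0.0278] 0.1979
0.49 [ 0.5747 -0.0289] 0.1873
0.39 [ 0.5673 -0.0299] 0.1759
0.29 [ 0.5611 -0.0308] 0.1638
0.19 [ 0.556  -0.0314] 0.1512
0.09 [ 0.5523 -0.0319] 0.1381
-0.01 [ 0.5499 -0.0322] 0.1246
0 [ 0.5501 -0.0322] 0.126
-0.01 [ 0.5498 -0.0323] 0.124
rock14 [ 0.4692 -0.1217]
rock17 [ 0.4662 -0.1221]
pulse [ 0.4762 -0.0683]
```

>>> {"op": "step_arm", "data": {
  "increments": [
    [[2, -4, 2], [0, 0, 8.3]],
    [[2, -4, 2], [0, 0, 8.3]],
    [[2, -4, 2], [0, 0, 8.3]],
    [[2, -4, 2], [0, 0, 8.3]],
    [[2, -4, 0], [0, 0, 0]],
    [[2, -4, 0], [0, 0, 0]],
    [[2, -4, 0], [0, 0, 0]],
    [[2, -4, 0], [0, 0, 0]],
    [[2, -4, 0], [0, 0, 0]],
    [[2, -4, 0], [0, 0, 0]]
  ],
  "fingers": 0,
  "grip_force": 10
}}

```text
clock: 1.1
tool_pos: [0.4664, 0.1636, 0.3186]
eef_rot: [-0.07, 0.998, -0.0, -0.0]
contact_force: [1.5, 0.2, -0.0]
opening: 0.114
finger_force: 0.0
```

>>> {"op": "step_arm", "data": {
  "increments": [
    [[3.2, -3.7, 0], [0, 0, 0]],
    [[3.2, -3.7, 0], [0, 0, 0]],
    [[3.2, -3.7, 0], [0, 0, 0]],
    [[3.2, -3.7, 0], [0, 0, 0]],
    [[3.0, -3.9, 0], [0, 0, 0]],
    [[0, 0, -2], [0, 0, 0]],
    [[0, 0, -2], [0, 0, 0]],
    [[0, 0, -1], [0, 0, 0]],
    [[0, 0, -1], [0, 0, 0]],
    [[0, 0, -1], [0, 0, 0]]
  ]
}}

```text
clock: 2.1
tool_pos: [0.6242, -0.021, 0.2485]
eef_rot: [-0.07, 0.998, 0.0, 0.0]
contact_force: [-0.4, -0.2, -0.5]
opening: 0.008
finger_force: 0.0
```

>>> {"op": "step_arm", "data": {
  "increments": [
    [[-0.2, 0, -0.9], [0, 0, 0]],
    [[-0.2, 0, -0.9], [0, 0, 0]],
    [[-0.2, 0, -0.9], [0, 0, 0]],
    [[-0.4, -0.05, -0.35], [0, 0, 0]],
    [[-0.4, -0.05, -0.35], [0, 0, 0]],
    [[-0.4, -0.05, -0.35], [0, 0, 0]],
    [[-0.4, -0.05, -0.35], [0, 0, 0]],
    [[-0.3, -0.05, -0.35], [0, 0, 0]],
    [[-0.3, -0.05, -0.35], [0, 0, 0]],
    [[-0.3, -0.05, -0.35], [0, 0, 0]]
  ]
}}

```text
clock: 3.1
tool_pos: [0.5927, -0.0249, 0.1971]
eef_rot: [-0.07, 0.998, 0.0, -0.0]
contact_force: [0.1, 0.5, 0.8]
opening: 0.005
finger_force: 0.5
```

>>> {"op": "step_arm", "data": {
  "increments": [
    [[-0.45, -0.05, -0.66], [0, 0, 0]],
    [[-0.45, -0.05, -0.66], [0, 0, 0]],
    [[-0.45, -0.05, -0.66], [0, 0, 0]],
    [[-0.45, -0.05, -0.66], [0, 0, 0]],
    [[-0.45, -0.05, -0.66], [0, 0, 0]],
    [[-0.25, -0.05, -0.5], [0, 0, 0]],
    [[-0.25, -0.05, -0.5], [0, 0, 0]],
    [[-0.25, -0.05, -0.5], [0, 0, 0]],
    [[-0.25, -0.05, -0.5], [0, 0, 0]],
    [[-0.25, -0.05, -0.5], [0, 0, 0]]
  ]
}}

```text
clock: 4.1
tool_pos: [0.5582, -0.0299, 0.139]
eef_rot: [-0.07, 0.998, 0.0, 0.0]
contact_force: [2.7, 0.9, 3.4]
opening: 0.009
finger_force: 1.4
```

Run:
```python
from h import *
im,d=r.snapshot("side"); cv2.imwrite("pics/side1.png",cv2.resize(im[130:330,200:400,::-1],None,fx=2.8,fy=2.8,interpolation=cv2.INTER_CUBIC))
```

```text
(no output)
```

View pics/side1.png

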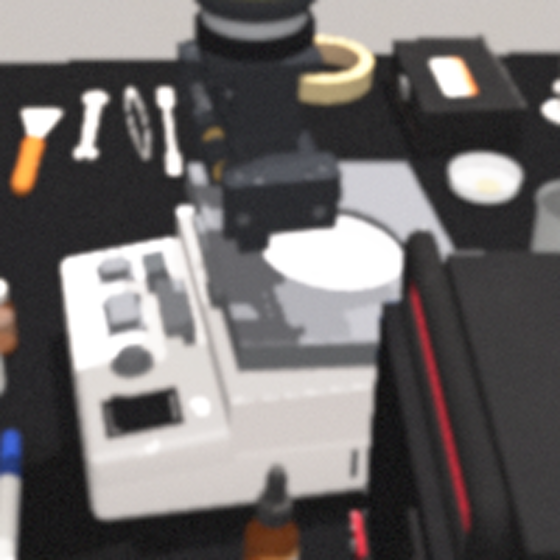

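The crop shows the lid nearly shut under the closed fingers, which touch it at about (265,235); the panel is clear and nothing has moved. I'll press slowly down to the stop.

>>> {"op": "step_arm", "data": {
  "increments": [
    [[-0.2, 0, -0.3], [0, 0, 0]],
    [[-0.1, 0, -0.3], [0, 0, 0]],
    [[-0.1, 0, -0.3], [0, 0, 0]],
    [[0, 0, -0.2], [0, 0, 0]],
    [[0, 0, -0.2], [0, 0, 0]],
    [[0, 0, -0.1], [0, 0, 0]],
    [[0, 0, -0.1], [0, 0, 0]],
    [[0, 0, 0], [0, 0, 0]],
    [[0, 0, 0], [0, 0, 0]],
    [[0, 0, 0], [0, 0, 0]]
  ]
}}

```text
clock: 5.15
tool_pos: [0.553, -0.0301, 0.1241]
eef_rot: [-0.07, 0.998, -0.0, -0.001]
contact_force: [-2.8, -0.6, 3.1]
opening: 0.006
finger_force: 1.6
```

>>> {"op": "step_arm", "data": {
  "increments": [
    [[0, 0, -0.1], [0, 0, 0]],
    [[0, 0, 0], [0, 0, 0]],
    [[0, 0, -0.1], [0, 0, 0]],
    [[0, 0, 0], [0, 0, 0]],
    [[0, 0, -0.1], [0, 0, 0]],
    [[0, 0, 0], [0, 0, 0]],
    [[0, 0, 0], [0, 0, 0]],
    [[0, 0, 0], [0, 0, 0]],
    [[0, 0, 0], [0, 0, 0]],
    [[0, 0, 0], [0, 0, 0]]
  ]
}}

```text
clock: 6.15
tool_pos: [0.5528, -0.0302, 0.1217]
eef_rot: [-0.07, 0.998, -0.0, -0.001]
contact_force: [-5.5, -1.8, 10.6]
opening: 0.003
finger_force: 5.2
```

>>> {"op": "step_arm", "data": {
  "increments": [
    [[0, 0, -0.1], [0, 0, 0]],
    [[0, 0, 0], [0, 0, 0]],
    [[0, 0, 0], [0, 0, 0]],
    [[0, 0, 0.3], [0, 0, 0]],
    [[0, 0, 0.3], [0, 0, 0]],
    [[0, 0, 0.6], [0, 0, 0]],
    [[0, 0, 1], [0, 0, 0]],
    [[0, 0, 2], [0, 0, 0]],
    [[0, 0, 4], [0, 0, 0]],
    [[0, 0, 0], [0, 0, 0]]
  ]
}}

```text
clock: 7.15
tool_pos: [0.5577, -0.0294, 0.2071]
eef_rot: [-0.07, 0.998, 0.0, 0.005]
contact_force: [0.5, 0.4, -0.7]
opening: 0.004
finger_force: 0.0
```

Run:
```python
from h import *
im,d=r.snapshot("side"); cv2.imwrite("pics/side2.png",cv2.resize(im[130:330,200:400,::-1],None,fx=2.8,fy=2.8,interpolation=cv2.INTER_CUBIC))
p=np.load("pose.npz");y=p["yaw"];R=np.array([[np.cos(y),-np.sin(y)],[np.sin(y),np.cos(y)]])
for n in("side","top"):
    if n=="top": im,d=r.snapshot(n); np.savez("c_top2",im=im,W=cloud(n,d))
    W=cloud(n,d).reshape(-1,3); Q=np.c_[(W[:,:2]-p["o"])@R,W[:,2]]
    for y0,y1 in((-.1,-.06),(.06,.1)):
        m=(Q[:,1]>y0)&(Q[:,1]<y1)&(Q[:,0]>-.05)&(Q[:,0]<-.01)&(Q[:,2]>.09)&(Q[:,2]<.18); print(n,m.sum(),np.percentile(Q[m,2],[5,50,95]).round(4) if m.sum() else 0)
```

```text
side 343 [0.1229 0.1251 0.1266]
side 217 [0.1237 0.1252 0.1267]
top 0 0
top 129 [0.1245 0.1275 0.13  ]
```

View pics/side2.png

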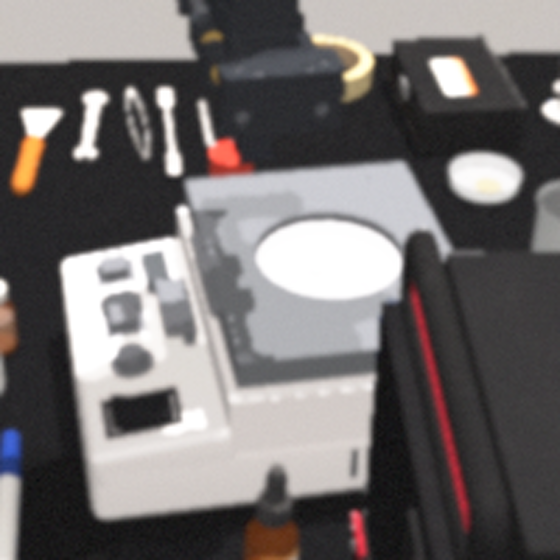

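The lid stays shut with its face at z≈0.125, so the latch has caught. The centrifuge sits at the same pixels as before, with the rocker at (145,410) in the crop. Next is the rocker.

>>> {"op": "step_arm", "data": {
  "increments": [
    [[-1.5, -1.8, 0], [1.03, -7.7, 0]],
    [[-1.8, -1.9, 0], [1.03, -7.7, 0]],
    [[-1.8, -1.9, -2], [0, 0, 0]],
    [[-1.8, -1.9, -2], [0, 0, 0]],
    [[-1.8, -1.7, -2], [0, 0, 0]],
    [[0, 0, -2], [0, 0, 0]],
    [[0, 0, -2], [0, 0, 0]],
    [[0, 0, -1], [0, 0, 0]],
    [[0, 0, 0], [0, 0, 0]],
    [[0, 0, 0], [0, 0, 0]]
  ]
}}

```text
clock: 8.25
tool_pos: [0.4842, -0.1151, 0.1316]
eef_rot: [-0.069, 0.991, 0.002, 0.112]
contact_force: [-0.4, 0.7, -0.2]
opening: 0.006
finger_force: 0.0
```

>>> {"op": "step_arm", "data": {
  "increments": [
    [[-0.6, -0.25, 0], [0.33, -2.5, 0]],
    [[-0.6, -0.25, 0], [0, 0, 0]],
    [[-0.6, -0.2, 0], [0, 0, 0]],
    [[0, 0, -1], [0, 0, 0]],
    [[0, 0, -1], [0, 0, 0]],
    [[0, 0, -1], [0, 0, 0]],
    [[0, 0, -0.5], [0, 0, 0]],
    [[0, 0, 0], [0, 0, 0]],
    [[0, 0, 0], [0, 0, 0]],
    [[0, 0, 0], [0, 0, 0]]
  ]
}}

```text
clock: 9.25
tool_pos: [0.4613, -0.1206, 0.0928]
eef_rot: [-0.07, 0.992, 0.003, 0.109]
contact_force: [-1.1, -0.7, 0.3]
opening: 0.004
finger_force: 0.0
```

Run:
```python
from h import *
im,d=r.snapshot("side"); cv2.imwrite("pics/side3.png",cv2.resize(im[200:330,200:350,::-1],None,fx=4,fy=4,interpolation=cv2.INTER_CUBIC))
```

```text
(no output)
```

View pics/side3.png

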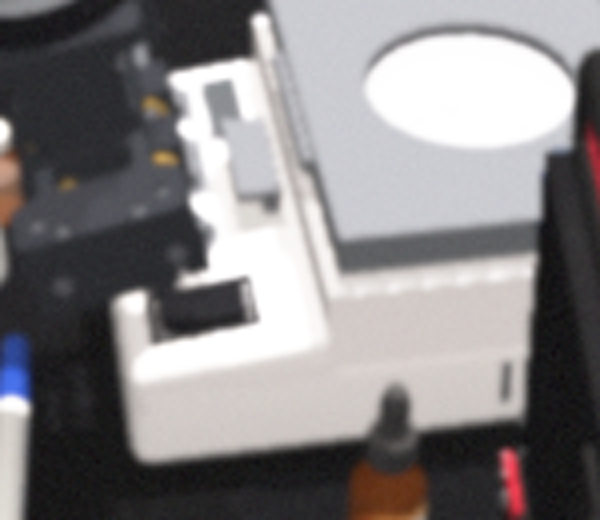

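The gripper is over the panel, hiding the fingertips. The rocker shows at about (205,305), with its near end at (155,310) just under the gripper. The tilt came out short, so I'll check the joints.

Run:
```python
from h import *
from scipy.spatial.transform import Rotation as T
s=r.get_state();print(np.round(s["q"],3),np.round(s["qd"],3),s["tool_pos"],s["contact_force"]);print(T.from_quat(s["eef_rot"]).as_matrix().round(3))
p=np.load("pose.npz");y=p["yaw"];R=np.array([[np.cos(y),-np.sin(y)],[np.sin(y),np.cos(y)]])
print("own",(np.array(s["tool_pos"][:2])-p["o"])@R)
```

```text
[ 0.542  0.802 -0.549  2.305  1.887  0.342  0.024] [ 0.     0.    -0.002  0.001  0.006  0.002 -0.005] [ 0.46133797 -0.12058552  0.09285982] [ 0.08874211  1.13606373 -0.94653752]
[[-0.966 -0.14   0.216]
 [-0.138  0.99   0.021]
 [-0.217 -0.009 -0.976]]
own [-0.13463493 -0.07586676]
```

>>> {"op": "step_arm", "data": {
  "increments": [
    [[0.4, -0.15, 0], [0, 0, 0]],
    [[0, 0, -0.4], [0, 0, 0]],
    [[0, 0, -0.4], [0, 0, 0]],
    [[0, 0, -0.2], [0, 0, 0]],
    [[0, 0, -0.2], [0, 0, 0]],
    [[0, 0, -0.1], [0, 0, 0]],
    [[0, 0, -0.1], [0, 0, 0]],
    [[0, 0, 0], [0, 0, 0]],
    [[0, 0, 0], [0, 0, 0]],
    [[0, 0, 0], [0, 0, 0]]
  ]
}}

```text
clock: 10.3
tool_pos: [0.4648, -0.1221, 0.0784]
eef_rot: [-0.07, 0.992, 0.003, 0.109]
contact_force: [-0.7, 0.7, 1.3]
opening: 0.002
finger_force: 1.0
```

>>> {"op": "step_arm", "data": {
  "increments": [
    [[0, 0, -0.1], [0, 0, 0]],
    [[0, 0, -0.1], [0, 0, 0]],
    [[0, 0, 0], [0, 0, 0]],
    [[0, 0, -0.1], [0, 0, 0]],
    [[0, 0, 0], [0, 0, 0]],
    [[0, 0, 0], [0, 0, 0]],
    [[0, 0, 0], [0, 0, 0]],
    [[0, 0, 0], [0, 0, 0]],
    [[0, 0, 0], [0, 0, 0]],
    [[0, 0, 0], [0, 0, 0]]
  ]
}}

```text
clock: 11.3
tool_pos: [0.4651, -0.1221, 0.0754]
eef_rot: [-0.07, 0.992, 0.003, 0.109]
contact_force: [-0.1, 0.7, 0.0]
opening: 0.007
finger_force: 0.0
```

>>> {"op": "step_arm", "data": {
  "increments": [
    [[0, 0, -0.1], [0, 0, 0]],
    [[0, 0, 0], [0, 0, 0]],
    [[0, 0, -0.1], [0, 0, 0]],
    [[0, 0, 0], [0, 0, 0]],
    [[0, 0, 0], [0, 0, 0]],
    [[0, 0, 0.4], [0, 0, 0]],
    [[0, 0, 1], [0, 0, 0]],
    [[0, 0, 1.5], [0, 0, 0]],
    [[0, 0, 0], [0, 0, 0]],
    [[0, 0, 0], [0, 0, 0]]
  ]
}}

```text
clock: 12.3
tool_pos: [0.4653, -0.1222, 0.1024]
eef_rot: [-0.07, 0.992, 0.003, 0.109]
contact_force: [-0.1, -0.6, -0.7]
opening: 0.001
finger_force: 0.0
```

>>> {"op": "step_arm", "data": {
  "increments": [
    [[0.2, 1.35, 0.5], [-0.73, 5.5, 0]],
    [[0.3, 1.35, 0], [0, 0, 0]],
    [[0.3, 1.35, 0], [0, 0, 0]],
    [[0.3, 1.35, 0], [0, 0, 0]],
    [[0, 0, 0], [0, 0, 0]],
    [[0, 0, 0], [0, 0, 0]],
    [[0, 0, 0], [0, 0, 0]],
    [[0, 0, 0], [0, 0, 0]],
    [[0, 0, 0], [0, 0, 0]],
    [[0, 0, 0], [0, 0, 0]]
  ]
}}

```text
clock: 13.3
tool_pos: [0.4707, -0.0814, 0.1021]
eef_rot: [-0.071, 0.994, -0.002, 0.087]
contact_force: [-0.4, 0.1, -0.4]
opening: 0.01
finger_force: 0.0
```

Run:
```python
from h import *
from scipy.spatial.transform import Rotation as T
p=np.load("pose.npz");y=p["yaw"];R=np.array([[np.cos(y),-np.sin(y)],[np.sin(y),np.cos(y)]])
im,d=r.snapshot("side"); cv2.imwrite("pics/side4.png",cv2.resize(im[200:330,200:350,::-1],None,fx=4,fy=4,interpolation=cv2.INTER_CUBIC))
W=cloud("side",d).reshape(-1,3);Q=np.c_[(W[:,:2]-p["o"])@R,W[:,2]]
z0=np.load("c_side.npz")["W"].reshape(-1,3);Q0=np.c_[(z0[:,:2]-p["o"])@R,z0[:,2]]
for q in(Q0,Q):
    print([(x,np.round(np.median(q[(abs(q[:,1]+.078)<.009)&(abs(q[:,0]-x)<.003)&(q[:,2]>.05)&(q[:,2]<.1),2]),4)) for x in(-.131,-.127,-.121,-.113,-.105,-.099,-.095)])
    m=(q[:,2]>.04)&(q[:,2]<.09)&(q[:,0]<-.06)&(q[:,0]>-.17)&(abs(q[:,1])<.13); print(np.percentile(q[m],[1],axis=0).round(4))
s=r.get_state();print((np.array(s["tool_pos"][:2])-p["o"])@R,s["tool_pos"],T.from_quat(s["eef_rot"]).as_matrix()[:,2])
```

```text
[(-0.131, np.float64(0.0766)), (-0.127, np.float64(0.0775)), (-0.121, np.float64(0.0764)), (-0.113, np.float64(0.075)), (-0.105, np.float64(0.0755)), (-0.099, np.float64(0.0762)), (-0.095, np.float64(0.0764))]
[[-0.1494 -0.1112  0.0419]]
[(-0.131, np.float64(0.072)), (-0.127, np.float64(0.0724)), (-0.121, np.float64(0.0736)), (-0.113, np.float64(0.0754)), (-0.105, np.float64(0.0785)), (-0.099, np.float64(0.0815)), (-0.095, np.float64(0.0808))]
[[-0.1493 -0.1115  0.0411]]
[-0.12011606 -0.0381473 ] [ 0.47074752 -0.08127883  0.10208673] [ 0.17326854  0.00743653 -0.98484654]
```

View pics/side4.png

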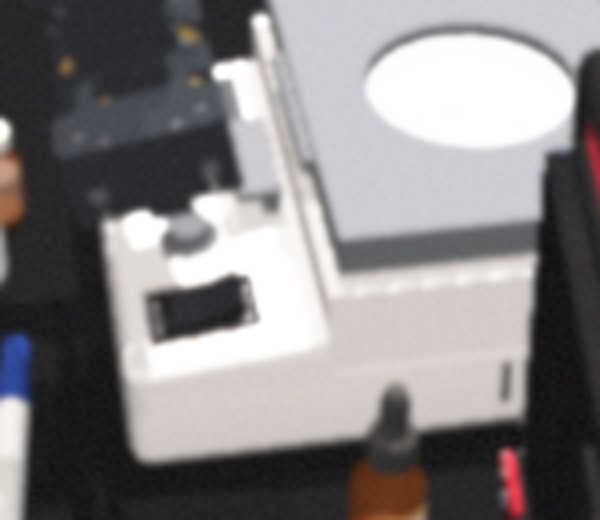

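The rocker is on: its near end dropped about 5 mm and the back rose 5 mm. The round key shows at (188,235), and nothing has shifted. I'll finish aligning over the key.

>>> {"op": "step_arm", "data": {
  "increments": [
    [[0, 0, 0], [-0.2, 1.5, 0]],
    [[0, 0, 0], [-0.2, 1.5, 0]],
    [[0.15, 0.45, 0], [0, 0, 0]],
    [[0.2, 0.45, 0], [0, 0, 0]],
    [[0.2, 0.4, 0], [0, 0, 0]],
    [[0, 0, -0.4], [0, 0, 0]],
    [[0, 0, -0.4], [0, 0, 0]],
    [[0, 0, -0.4], [0, 0, 0]],
    [[0, 0, 0], [0, 0, 0]],
    [[0, 0, 0], [0, 0, 0]]
  ]
}}

```text
clock: 14.35
tool_pos: [0.476, -0.068, 0.0898]
eef_rot: [-0.071, 0.996, -0.004, 0.06]
contact_force: [-0.2, 0.3, 0.4]
opening: 0.006
finger_force: 0.0
```

Aligned at the key with a 7° tilt. Pressing down along the panel normal.

>>> {"op": "step_arm", "data": {
  "increments": [
    [[0, 0, -0.3], [0, 0, 0]],
    [[0, 0, -0.3], [0, 0, 0]],
    [[0, 0, -0.2], [0, 0, 0]],
    [[0, 0, -0.1], [0, 0, 0]],
    [[0, 0, -0.1], [0, 0, 0]],
    [[0, 0, -0.1], [0, 0, 0]],
    [[0, 0, -0.1], [0, 0, 0]],
    [[0, 0, 0], [0, 0, 0]],
    [[0, 0, 0], [0, 0, 0]],
    [[0, 0, 0], [0, 0, 0]]
  ]
}}

```text
clock: 15.35
tool_pos: [0.4765, -0.0679, 0.0782]
eef_rot: [-0.071, 0.996, -0.004, 0.061]
contact_force: [1.2, -0.3, 3.1]
opening: 0.005
finger_force: 1.1
```

>>> {"op": "step_arm", "data": {
  "increments": [
    [[0, 0, -0.1], [0, 0, 0]],
    [[0, 0, 0], [0, 0, 0]],
    [[0, 0, -0.1], [0, 0, 0]],
    [[0, 0, 0], [0, 0, 0]],
    [[0, 0, -0.1], [0, 0, 0]],
    [[0, 0, 0], [0, 0, 0]],
    [[0, 0, 0], [0, 0, 0]],
    [[0, 0, 0], [0, 0, 0]],
    [[0, 0, 0], [0, 0, 0]],
    [[0, 0, 0], [0, 0, 0]]
  ]
}}

```text
clock: 16.35
tool_pos: [0.4767, -0.0679, 0.0757]
eef_rot: [-0.071, 0.996, -0.004, 0.061]
contact_force: [-0.1, -0.0, 9.6]
opening: 0.003
finger_force: 4.9
```

The force is 9.6 N, against 3.5 N at full travel, so the key is bottomed. I'll check the lid and rocker once more, then hand in.

Run:
```python
from h import *
p=np.load("pose.npz");y=p["yaw"];R=np.array([[np.cos(y),-np.sin(y)],[np.sin(y),np.cos(y)]])
im,d=r.snapshot("side");W=cloud("side",d).reshape(-1,3);q=np.c_[(W[:,:2]-p["o"])@R,W[:,2]]
md=lambda x,y0:np.median(q[(abs(q[:,1]-y0)<.009)&(abs(q[:,0]-x)<.003)&(q[:,2]>.05)&(q[:,2]<.14),2])
l,a,b=md(-.035,-.085),md(-.131,-.078),md(-.099,-.078);f=np.array(r.get_state()["contact_force"])
print(l,a,b,f)
if l<.129 and b-a>.005 and f[2]>6: print(r.finish_job())
```

```text
0.12511436441318086 0.07234422953020636 0.08097946895693138 [-0.53409402 -0.21147362 10.12963727]
the job is handed in; nothing more can be done
None
```

The job is handed in: the lid is latched, the rocker is on, and the round quick-spin key is held fully down at about 10 N, with the other keys and the loose things untouched as far as the pictures show.

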